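Find a flange gap with a fan gauge

TASK

Measure the gap between the two flanges of the filter pot that stands on the blue mat: try the leaves of the fan gauge in it one after another, from the thinnest up, sliding each one well in, until you come to one that binds at the rim. Do not force it: take it away again, then slide the thickest leaf that fits back in as far as it goes and let go, leaving the gauge hanging there in the gap for me to read. Leave everything else on the bench where it is.

Things in the scene. Friction and masses are not known exactly. Their poses are not given: they have to be found in the camera images.
- gauge: fan gauge lying flat on the bench: four rigid nylon leaves 110 mm long and 20 mm wide, spread from one brass clamping screw and locked; one rigid thing, about 0.2 kg. Origin on the screw's axis at the underside, z up. Seen from above, the yellow leaf points 60 degrees left (+y) of the gauge's +x, green 20 left, orange 20 right, red 60 right
- gauge_grip (a point): middle of the gauge's grip body, 30 mm behind the screw (-x), 18 mm above the underside; axes as the gauge's. The body has flat parallel sides 26 mm apart (across y), is 36 mm high and reaches 72 mm behind the screw; the balance point is about 15 mm behind the screw. The leaves are stacked at different heights; the upper and lower edges of their tips are rounded to 1.5 mm
- leaf1_tip (a point): tip of the yellow leaf of the gauge, 3 mm thick (underside 3 mm, top 6 mm above the gauge's underside) (thinnest), at mid thickness (4.5 mm above the gauge's underside), 110 mm from the screw; axes as the gauge's
- leaf2_tip (a point): tip of the green leaf of the gauge, 6 mm thick (underside 6 mm, top 12 mm above the gauge's underside) (second), at mid thickness (9 mm above the gauge's underside), 110 mm from the screw; axes as the gauge's
- leaf3_tip (a point): tip of the orange leaf of the gauge, 9 mm thick (underside 12 mm, top 21 mm above the gauge's underside) (third), at mid thickness (16.5 mm above the gauge's underside), 110 mm from the screw; axes as the gauge's
- leaf4_tip (a point): tip of the red leaf of the gauge, 12 mm thick (underside 21 mm, top 33 mm above the gauge's underside) (thickest), at mid thickness (27 mm above the gauge's underside), 110 mm from the screw; axes as the gauge's
- mat: thin blue work mat, 220 x 280 x 2 mm, fixed on the bench; origin under its centre. The pot to be measured stands at its centre
- pot_a: one of three look-alike steel filter pots, origin under the centre on the bench, z up. They change places from run to run: the one to measure is the one at the mat's centre. Heavy, do not move. All three: 60 mm tube on a square foot, flanged joint of two parallel round flanges 140 mm across, 16 mm thick, with an open gap between; highest point at most 145 mm above the bench
- pot_b: as pot_a, with another gap. On all three pots the flat top of the lower flange is 100 mm above the bench; the gap above it differs (4 to 11.5 mm). In its middle a copper ring of 32 mm radius holds the flanges apart, so a leaf can go in 38 mm from the rim before it meets the ring
- pot_c: as pot_a, with another gap. On all three, four 14 mm studs cross the gap 50 mm from the axis, at 45, 135, 225 and 315 degrees from the pot's x axis. The open stretch of gap, 55 mm wide, between the two studs on the pot's -x side faces the robot; the drain valve is on its +x side
- spare_ring: spare copper joint ring, 64 mm outside, 12 mm high, lying on the mat to the left (+y) of the pot; origin under its centre; to be left alone
- spanner: steel spanner 180 mm long lying on the mat to the right (-y) of the pot; to be left alone
- detector: yellow hand-held gas detector, 125 x 62 x 32 mm, lying on the bench; origin under its centre; to be left alone
- tape: roll of blue tape, 96 mm across, 24 mm high, lying flat; origin under its centre; to be left alone
- sample_tin: upright tin, 72 mm across, 85 mm high; origin under its centre; to be left alone
- union: upright brass pipe union, 40 mm across, 55 mm high; origin under its centre; to be left alone
Mind the look-alikes: they are no part of the job. Leave any purple look-alike of the pot_c alone.

How it is judged:
By the outcome, as a careful person would: the job done as asked, in the order asked, and still so for the second after the job is handed in, with the robot touching nothing.
It also fails if it takes over 61 s, if anything falls off the work surface, if the arm or the gripper's body presses on something with over 40 N, if the wrist force passes 120 N, or if a joint passes its speed limit or range.

ROBOT

A 6-joint arm with a two-finger parallel gripper is mounted at the origin on the work surface. World frame = base frame: x ahead of the robot, y to its left, z up, the work surface at z = 0. Lengths are in mm, angles in rad, forces in N, time in s.
With the tool pointing down it reaches from about 350 to 850 mm from the base axis. Payload 8.1 kg.
Tool frame: the origin (TCP) lies at the very end of the fingers, on their centre line; the grasp point (between the pads) lies env.hold_point_z behind it (env.hold_point_z is the distance from the TCP to the grasp point, in mm); z points along the fingers, y is the line along which they close (so a half turn about z gives the same grasp; the last joint's range is limited). The gripper opens to 93 mm and grips with 3 to 60 N. Pads are 15 mm wide; open, the fingers measure 128 mm over their backs; the gripper's body (75 mm by 188 mm) begins 65 mm behind the grasp point.
Start: joints at [-0.085, 0.13, 1.488, -0, 1.523, -0.085], TCP at [600.004, 0.022, 218.635] pointing down, gripper open.
Joint ranges: [-2.96, 2.96], [-0.89, 2.26], [0.02, 2.5], [-1.34, 4.48], [0, 2.73], [-2.66, 2.66]. Speed limits (rad/s): [2.39, 2.39, 2.79, 3.14, 3.14, 3.14].

INTERFACE

Orientations are given as a unit quaternion [w, x, y, z].
In Python, from rig import env gives the robot as it stands.
- The arm moves only by the tool jog_arm, never from a script. Its argument "plan" is a list of rows, each a list of 6 numbers: the shift along the tool's x, y, z in mm, then the turn, a rotation vector about the tool's x, y, z in rad. A call has 1 to 20 rows; each row shifts and turns the commanded pose from where the row before left it, along the tool's axes as they then stand; what a row does not reach is not made up. A row lasts 1/10 s, in which the tool goes at most 50 mm and 8.59 degrees, less where a joint would pass 70% of its speed; a pose out of reach is approached as far as the arm can. A call with a gripper value outside its range is refused whole. "grip" is the closure in counts, from 0 (fully open) to 255 (shut), set as the call begins (left out, the last holds). The fingers move at their own pace and stop on an object; the grip force is fixed at half the most. Time passes only in rows, so rows that do not move let the fingers close. It gives the time, the measured TCP pose, the force, the opening and the grip force at its end, in the units of the state.
- env.get_obs(): the state, without advancing time (a new reading comes with each control period).
- env.grab_frame(name): name is "scene" or "side" or "wrist"; returns (picture, depth): 420x560x3 uint8, red, green, blue; 420x560 float32, mm along the optical axis (not along the pixel's ray), 0 where there is no reading.
- env.camera_info(name): a dict with "K" (3x3 intrinsics, pixels), "R" (3x3) and "t" (3): a world point X has camera coordinates R X + t. Camera axes: x right, y down, z forward; pixel columns grow to the right and rows downward; lengths in mm; the calibration is good to about 2 mm. A picture is of the moment at which its call begins: read the wrist's pose just before it. camera_info takes no time and is no camera call; for the wrist camera it gives the pose at the moment of the call.
- env.job_done(): hands the job in; it is judged then, once.
The state is a dict: "time": time; "joint_pos": joint angles; "joint_vel": joint speeds; "joint_torque": joint torques, N m; "tool_pos": TCP position; "ee_rot": TCP orientation; "ft_force": force on the tool from outside, world axes, zero at the start; "wrist_torque": the same for the moment, N m; "grip_width": opening from 0.0 (shut) to 1.0 (fully open); "finger_force": force on a finger pad.
Only numpy, scipy, OpenCV 4.12 (cv2) and the standard library are available. Lean on these libraries where they do the work, as an engineer would, in place of code of your own. Each camera call takes 0.05 s, during which the arm holds its last target. There are 200 camera calls.

## Working session

There is one attempt and no reset: what is moved stays moved. The work goes in short steps, Python scripts to look and compute and a tool call to move; the robot and the scene stay as the last step left them, time stands still between calls to the robot, and variables do not carry over. Pictures are saved under pics/ and viewed, at most 10 in all, crops included, and the job is handed in when it is done.

Besides the shell and the picture viewer there is one more tool, called after "Emit:" by a JSON object that holds its "api" and its "payload". jog_arm: Moves the arm, as the interface text tells. Its arguments: {"type":"object","properties":{"plan":{"type":"array","items":{"type":"array","items":{"type":"number"}}},"grip":{"type":"number"}},"required":["plan"]}

```bash
mkdir -p pics
cat > h.py <<'E'
import numpy as np,cv2
from rig import env
def snap(n,fn=None):
    ci=env.camera_info(n); im,d=env.grab_frame(n)
    np.savez('last_%s.npz'%n,im=im,d=d,K=ci['K'],R=ci['R'],t=ci['t'])
    if fn: cv2.imwrite('pics/'+fn,im[:,:,::-1])
    return load(n)
def load(n):
    return dict(np.load('last_%s.npz'%n))
def onplane(c,u,v,z):
    K,R,t=c['K'],c['R'],c['t']
    r=R.T@np.linalg.inv(K)@np.array([u,v,1.]); o=-R.T@t
    return o+r*(z-o[2])/r[2]
def cloud(c):
    K,R,t=c['K'],c['R'],c['t']; d=c['d']
    v,u=np.mgrid[:d.shape[0],:d.shape[1]]
    P=np.stack([(u-K[0,2])/K[0,0]*d,(v-K[1,2])/K[1,1]*d,d],-1)
    return (P-t)@R
def proj(c,X):
    p=c['K']@(c['R']@np.array(X,float)+c['t']); return p[:2]/p[2]
E
python3 - <<'E'
from h import *
print(env.hold_point_z)
for n in ['scene','side']:
    c=snap(n,n+'1.png'); print(n,-c['R'].T@c['t'],c['R'][2])
E
```

```text
18.8
scene [1250.89684048 -714.3159506  1337.0018816 ] [-0.45587363  0.4296574  -0.77947018]
side [ 402.73804681 1574.73453006 1217.69299787] [ 0.03547485 -0.80443284 -0.59298342]
```

View pics/scene1.png

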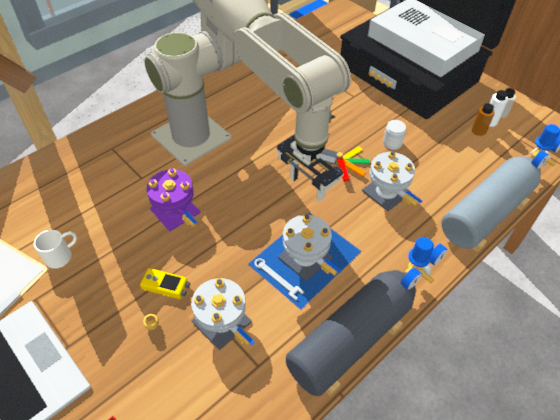

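View pics/side1.png

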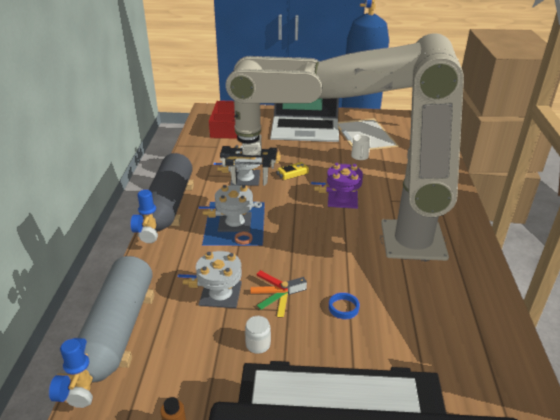

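The scene view shows the target pot on the blue mat at about (305,240), and the gauge by the gripper at about (343,165). In the side view the gauge lies clear, screw at about (285,287), with its grey grip to the right at (297,285) and the pot at (233,200). Now I'll measure them.

```bash
python3 - <<'E'
from h import *
def blobs(c,lo,hi,roi,z,name):
    hsv=cv2.cvtColor(c['im'],cv2.COLOR_RGB2HSV); m=cv2.inRange(hsv,lo,hi)
    k=np.zeros_like(m);x0,y0,x1,y1=roi;k[y0:y1,x0:x1]=255;m&=k
    n,l,s,ce=cv2.connectedComponentsWithStats(m)
    i=1+np.argmax(s[1:,4]); ct=max(cv2.findContours((l==i).astype(np.uint8),0,2)[0],key=cv2.contourArea)
    P=np.array([onplane(c,*p[0],z)[:2] for p in ct]); 
    r=cv2.minAreaRect(P.astype(np.float32)); print(name,s[i,4],'rect',np.round(r[0],1),np.round(r[1],1),round(r[2],1)); return P
S=load('side');C=load('scene')
roi=(245,265,310,320)
pts={}
for nm,lo,hi,z in [('yellow',(24,150,120),(32,255,255),6),('green',(45,120,60),(85,255,255),12),('orange',(8,190,150),(16,255,255),21),('red',(0,200,120),(4,255,255),33)]:
    try: pts[nm]=blobs(S,lo,hi,roi,z,nm)
    except Exception as e: print(nm,e)
blobs(S,(100,150,60),(125,255,255),(200,180,270,250),2,'matS')
blobs(C,(100,150,60),(125,255,255),(245,205,365,310),2,'matC')
# cloud heights: pot top / flange
for nm,c in (('S',S),('C',C)):
    P=cloud(c).reshape(-1,3)
    for lab,(a,b) in {'mat':((440,760),(-250,80))}.items(): pass
    q=P[(P[:,2]>110)&(P[:,2]<130)&(P[:,0]>450)&(P[:,0]<800)]
    import collections
    h=collections.Counter(map(tuple,(np.round(q[:,:2]/50)*50).astype(int))); print(nm,h.most_common(14))
E
python3 - <<'E'
import cv2
im=cv2.imread('pics/side1.png')
a=cv2.resize(im[255:325,190:360],None,fx=4.5,fy=4,interpolation=2)
b=cv2.resize(im[175:245,190:360],None,fx=4.5,fy=4,interpolation=2)
cv2.imwrite('pics/crop1.png',cv2.vconcat([a,b]))
E
```

```text
yellow 117 rect [462.4 374.6] [99.8 19.4] 84.5
green 123 rect [498.3 358.8] [100.6  19.5] 46.0
orange 159 rect [507.8 324.8] [112.6  23.1] 3.9
red 5 rect [535.8 261. ] [ 2.7 13.8] 38.6
matS 230 rect [585.8 -86. ] [ 41.  150.6] 3.7
matC 1659 rect [ 671.6 -126.2] [216.1 149.4] 4.1
S [((np.int64(650), np.int64(400)), 146), ((np.int64(700), np.int64(350)), 133), ((np.int64(650), np.int64(350)), 126), ((np.int64(700), np.int64(850)), 120), ((np.int64(700), np.int64(300)), 116), ((np.int64(650), np.int64(0)), 115), ((np.int64(650), np.int64(300)), 106), ((np.int64(600), np.int64(350)), 103), ((np.int64(700), np.int64(400)), 89), ((np.int64(700), np.int64(0)), 88), ((np.int64(700), np.int64(800)), 70), ((np.int64(700), np.int64(-50)), 65), ((np.int64(650), np.int64(-50)), 64), ((np.int64(600), np.int64(300)), 62)]
C [((np.int64(700), np.int64(-400)), 281), ((np.int64(650), np.int64(-350)), 262), ((np.int64(700), np.int64(-350)), 242), ((np.int64(650), np.int64(-400)), 235), ((np.int64(700), np.int64(-100)), 187), ((np.int64(650), np.int64(-100)), 175), ((np.int64(700), np.int64(-50)), 172), ((np.int64(650), np.int64(-450)), 163), ((np.int64(650), np.int64(300)), 155), ((np.int64(700), np.int64(350)), 147), ((np.int64(700), np.int64(300)), 146), ((np.int64(700), np.int64(-450)), 144), ((np.int64(600), np.int64(-400)), 133), ((np.int64(650), np.int64(-50)), 119)]
```

View pics/crop1.png

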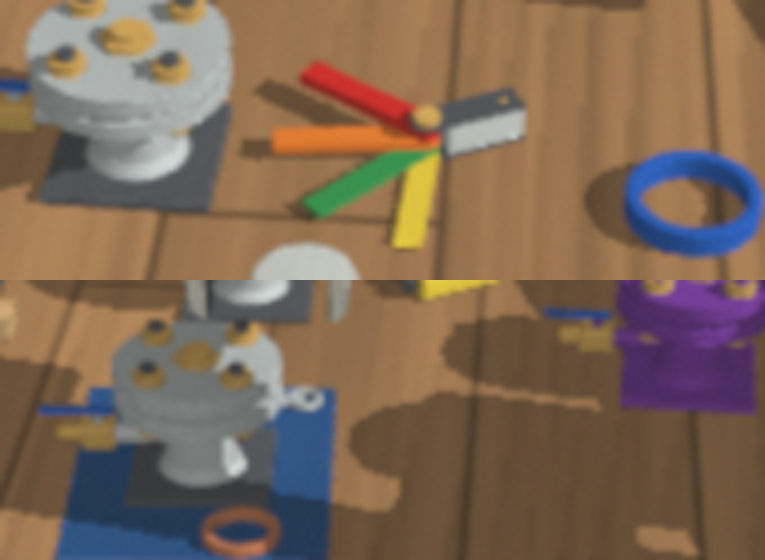

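The crop shows the gauge with the grip to the right at about (485,120) and its leaves fanned left. The target pot (lower half) has its valve away from the robot. I'll get the pot's flange circle and mat yaw, plus the present tool pose.

Run:
```python
from h import *
from scipy.optimize import least_squares
print({k:np.round(v,3) for k,v in env.get_obs().items() if k in('time','tool_pos','ee_rot','ft_force','joint_pos')})
M=[]
for n in('scene','side'):
    c=load(n);P=cloud(c);hsv=cv2.cvtColor(c['im'],cv2.COLOR_RGB2HSV)
    near=(abs(P[...,0]-660)<130)&(abs(P[...,1]+70)<130)
    q=P[near&(P[...,2]>105)&(P[...,2]<128)&(hsv[...,1]<70)]
    z=np.median(q[q[:,2]>112][:,2]);q=q[abs(q[:,2]-z)<5]
    print(n,'flange z',z,len(q),'circle',cv2.minEnclosingCircle(q[:,:2].astype(np.float32)), q[:,:2].min(0),q[:,:2].max(0))
    m=P[near&(P[...,2]<9)&(hsv[...,0]>100)&(hsv[...,0]<125)&(hsv[...,1]>130)]
    print(' mat rect',cv2.minAreaRect(m[:,:2].astype(np.float32)),len(m),np.median(m[:,2]))
    b=near&(P[...,2]>118)&(P[...,2]<150)&(hsv[...,1]>110)&(hsv[...,0]<30)
    nn,l,s,ce=cv2.connectedComponentsWithStats(b.astype(np.uint8))
    for i in range(1,nn):
        if s[i,4]>3: print('  nut',s[i,4],np.round(P[l==i].mean(0),1))
c=env.camera_info('wrist');o=env.get_obs()
from scipy.spatial.transform import Rotation as Ro
w,x,y,zz=o['ee_rot'];T=Ro.from_quat([x,y,zz,w]).as_matrix()
print('cam in tool',T.T@(-c['R'].T@c['t']-o['tool_pos']),'axes',T.T@c['R'].T,c['K'][0,0]);print(T)
```

```text
{'time': np.float64(0.1), 'joint_pos': array([-0.085,  0.131,  1.489,  0.   ,  1.523, -0.085]), 'tool_pos': array([5.99488e+02, 6.50000e-02, 2.17686e+02]), 'ee_rot': array([-0.001,  0.707,  0.707, -0.001]), 'ft_force': array([0.038, 0.167, 0.063])}
scene flange z 125.55102767217866 721 circle ((668.7979125976562, -59.55511474609375), 71.17381286621094) [ 598.82434488 -130.01064782] [738.38450244   8.79581006]
 mat rect ((668.943359375, -70.55982971191406), (219.4055938720703, 258.42633056640625), 3.1708457469940186) 2128 2.3470489571202133
  nut 37 [634.  -31.4 136.4]
  nut 4 [673.3  10.6 125.3]
  nut 36 [ 638.7 -102.2  135.5]
  nut 101 [671.1 -64.2 136.3]
  nut 35 [705.1 -28.9 136.6]
  nut 36 [709.  -98.7 136.5]
side flange z 122.99426701003419 428 circle ((664.5571899414062, -55.13108825683594), 73.58634948730469) [ 597.35392835 -127.94703882] [734.64817885  17.55798508]
 mat rect ((668.7508544921875, -63.146514892578125), (212.74017333984375, 257.83343505859375), 3.5501134395599365) 826 -0.8480337654336141
  nut 19 [703.8 -81.5 134.8]
  nut 21 [630.7 -87.1 135.7]
  nut 43 [666.9 -50.6 134.1]
  nut 14 [698.8 -11.1 135.2]
  nut 15 [629.6 -13.9 134.7]
cam in tool [  77.82428046    1.23243568 -166.60530452] axes [[-1.63607443e-05 -9.60015159e-01 -2.79948019e-01]
 [ 9.99999971e-01 -8.33830972e-05  2.27500426e-04]
 [-2.41746791e-04 -2.79948007e-01  9.60015133e-01]] 368.7241755626053
[[-1.05421596e-07  9.99998643e-01 -1.64749702e-03]
 [ 9.99999990e-01  3.39569913e-07  1.42123388e-04]
 [ 1.42123754e-04 -1.64749699e-03 -9.99998633e-01]]
```

Flange top comes out at about 124 mm and the circle radius at about 71, which fits the given sizes. The pot is at about (667,-60) with yaw of about 3°, and the gauge at screw (456,317) with yaw of about 24.5°. Moving above the grip for a close look.

Emit:
{"api": "jog_arm", "payload": {"plan": [[38,-21.3,0,0,0,0],[38,-21.3,0,0,0,0],[38,-21.3,0,0,0,0],[38,-21.3,0,0,0,0],[38,-21.3,0,0,0,0],[38,-21.3,0,0,0,0],[38,-21.3,0,0,0,0],[38,-21.3,0,0,0,0],[0,0,7,0,0,0.143],[0,0,7,0,0,0.143],[0,0,7,0,0,0.143],[0,0,7,0,0,0.143],[0,0,7,0,0,0.143],[0,0,7,0,0,0.143],[0,0,7,0,0,0.143],[0,0,7,0,0,0.143],[0,0,0,0,0,0],[0,0,0,0,0,0]]}}

```text
time: 1.9
tool_pos: [429.3, 303.9, 162.4]
ee_rot: [0.0, 0.977, 0.214, -0.0]
ft_force: [-0.3, 0.1, -0.7]
grip_width: 1.0
finger_force: 0.0
```

Run:
```python
from h import *
c=snap('wrist','w1.png');o=env.get_obs();print(o['time'],o['tool_pos'],o['ee_rot'],o['joint_pos'])
```

```text
1.95 [429.59766871 304.02244918 162.77400884] [ 1.34783642e-06  9.76884174e-01  2.13769287e-01 -4.19107876e-05] [ 5.18414569e-01 -3.60733231e-02  1.76267645e+00  2.27116529e-05
  1.41507034e+00  1.65834373e+00]
```

View pics/w1.png

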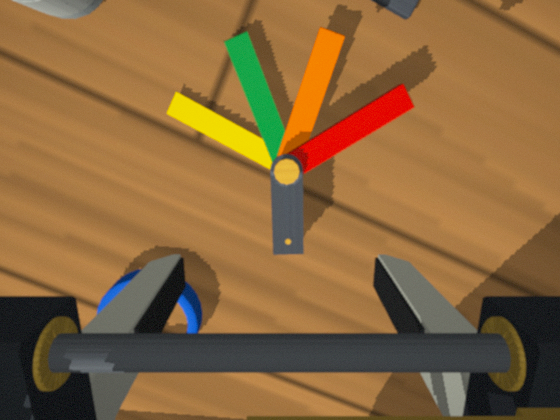

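The wrist view shows the gauge with its screw at (287,171) and grip end at (288,253), nearly aligned with the tool. The tape roll peeks out behind the left finger at about (150,310), so I'll check that clearance while measuring.

Run:
```python
from h import *
c=load('wrist');hsv=cv2.cvtColor(c['im'],cv2.COLOR_RGB2HSV)
def ct(lo,hi):
    m=cv2.inRange(hsv,lo,hi);return max(cv2.findContours(m,0,2)[0],key=cv2.contourArea)
tip={};A={}
for nm,lo,hi,z,off in [('y',(22,150,120),(32,255,255),6,60),('g',(45,120,60),(85,255,255),12,20),('o',(9,200,150),(18,255,255),21,-20),('r',(0,200,120),(4,255,255),33,-60)]:
    k=ct(lo,hi);P=np.array([onplane(c,*p[0],z)[:2] for p in k],np.float32)
    r=cv2.boxPoints(cv2.minAreaRect(P)); s0=onplane(c,287,171,36)[:2]
    d=np.linalg.norm(r-s0,axis=1);f=r[np.argsort(d)[-2:]].mean(0);n=r[np.argsort(d)[:2]].mean(0)
    a=np.degrees(np.arctan2(*(f-n)[::-1]));yaw=a-off
    print(nm,'tip',f,'yaw',yaw,'screw',f-110*np.array([np.cos(np.radians(a)),np.sin(np.radians(a))]), cv2.minAreaRect(P)[1])
print('screw ray z=36',onplane(c,287,171,36),'hole end',onplane(c,288,253,36))
S=load('side');h=cv2.cvtColor(S['im'],cv2.COLOR_RGB2HSV);P=cloud(S)
m=(h[...,0]>100)&(h[...,0]<125)&(h[...,1]>130);m[:280]=0;m[330:]=0;m[:,:320]=0;m[:,370:]=0
q=P[m];print('tape',cv2.minEnclosingCircle(q[:,:2].astype(np.float32)),q[:,2].max())
k=cv2.findContours(m.astype(np.uint8),0,2)[0];k=max(k,key=cv2.contourArea)
print(cv2.minEnclosingCircle(np.array([onplane(S,*p[0],14)[:2] for p in k],np.float32)))
```

```text
y tip [466.7961 420.5346] yaw 26.204063 screw [459.51376 310.77594] (99.75008392333984, 21.65827178955078)
g tip [535.50336 390.10333] yaw 26.20758 screw [459.3781  310.69965] (101.76078796386719, 20.481542587280273)
o tip [568.5997  322.36194] yaw 26.085636 screw [459.21957 310.70032] (102.39984130859375, 21.215290069580078)
r tip [550.52997 250.16678] yaw 26.24881 screw [459.06958 311.2814 ] (20.75741195678711, 99.86770629882812)
screw ray z=36 [458.95434315 309.64990621  36.        ] hole end [395.38984783 278.992649    36.        ]
tape ((333.5269775390625, 949.0275268554688), 629.5232543945312) 1217.6929978736705
((266.1899108886719, 371.6061096191406), 55.35757064819336)
```

Emit:
{"api": "jog_arm", "payload": {"plan": [[0,7,0,0,0,-0.0265],[0,0,35,0,0,0],[0,0,35,0,0,0],[0,0,35,0,0,0],[0,0,35,0,0,0],[0,0,12,0,0,0],[0,0,6,0,0,0],[0,0,0,0,0,0],[0,0,0,0,0,0]]}}

```text
time: 2.85
tool_pos: [433.9, 298.5, 6.6]
ee_rot: [-0.0, 0.974, 0.225, 0.001]
ft_force: [0.3, -0.2, 0.3]
grip_width: 1.003
finger_force: 0.0
```

Emit:
{"api": "jog_arm", "payload": {"plan": [[0,0,0,0,0,0],[0,0,0,0,0,0],[0,0,0,0,0,0],[0,0,0,0,0,0],[0,0,0,0,0,0],[0,0,0,0,0,0],[0,0,0,0,0,0],[0,0,0,0,0,0]], "grip": 255}}

```text
time: 3.65
tool_pos: [432.5, 297.6, 4.6]
ee_rot: [0.0, 0.974, 0.225, -0.0]
ft_force: [0.4, 0.4, -0.3]
grip_width: 0.36
finger_force: 0.0
```

```bash
cat > st.py <<'E'
from h import *
from scipy.spatial.transform import Rotation as Ro
def st():
    o=env.get_obs();w,x,y,z=o['ee_rot'];T=Ro.from_quat([x,y,z,w]).as_matrix()
    print('t',round(o['time'],2),'tcp',np.round(o['tool_pos'],2),'yawx',round(np.degrees(np.arctan2(T[1,0],T[0,0])),2),'tilt zaxis',np.round(T[:,2],4),'F',np.round(o['ft_force'],2),'M',np.round(o['wrist_torque'],3),'w',o['grip_width'],'ff',o['finger_force']);return o,T
if __name__=='__main__': o,T=st();print(np.round(o['joint_pos'],3))
E
python3 st.py;python3 st.py
```

```text
t 3.65 tcp [432.47 297.63   4.58] yawx 25.97 tilt zaxis [-1.e-04 -0.e+00 -1.e+00] F [ 0.36  0.4  -0.32] M [-0.014  0.059 -0.05 ] w 0.35959710547932505 ff 0.0
[0.505 0.147 1.884 0.    1.11  1.623]
t 3.65 tcp [432.47 297.63   4.58] yawx 25.97 tilt zaxis [-1.e-04 -0.e+00 -1.e+00] F [ 0.36  0.4  -0.32] M [-0.014  0.059 -0.05 ] w 0.35959710547932505 ff 0.0
[0.505 0.147 1.884 0.    1.11  1.623]
```

Emit:
{"api": "jog_arm", "payload": {"plan": [[0,0,0,0,0,0],[0,0,0,0,0,0],[0,0,0,0,0,0],[0,0,0,0,0,0],[0,0,0,0,0,0]]}}

```text
time: 4.15
tool_pos: [432.4, 297.7, 4.6]
ee_rot: [-0.0, 0.974, 0.225, -0.0]
ft_force: [-0.1, -0.4, -0.7]
grip_width: 0.275
finger_force: 30.0
```

```bash
python3 st.py
```

```text
t 4.15 tcp [432.44 297.65   4.58] yawx 25.97 tilt zaxis [-1.e-04 -0.e+00 -1.e+00] F [-0.13 -0.42 -0.68] M [0.149 0.048 0.013] w 0.27480754151570475 ff 29.98852528631687
[0.505 0.147 1.884 0.    1.11  1.623]
```

Gripped: 26 mm opening, 30 N. I'll lift, and check where the purple pot stands relative to the staging spot.

Emit:
{"api": "jog_arm", "payload": {"plan": [[0,0,-15,0,0,0],[0,0,-30,0,0,0],[0,0,-40,0,0,0],[0,0,-40,0,0,0],[0,0,-35,0,0,0],[0,0,0,0,0,0],[0,0,0,0,0,0]]}}

```text
time: 4.85
tool_pos: [433.1, 297.9, 166.2]
ee_rot: [-0.0, 0.974, 0.225, 0.001]
ft_force: [0.2, -0.3, -2.9]
grip_width: 0.276
finger_force: 30.0
```

Run:
```python
from st import *
st()
for n in('scene','side'):
    c=load(n);P=cloud(c);h=cv2.cvtColor(c['im'],cv2.COLOR_RGB2HSV)
    m=(h[...,0]>130)&(h[...,0]<155)&(h[...,1]>100)&(P[...,2]>100)&(P[...,2]<130)&(P[...,0]<650)
    q=P[m];print('purple',len(q),np.median(q,0),np.percentile(q[:,:2],[2,98],axis=0))
# wrist: leaf heights from depth, in tool frame
c=snap('wrist');o,T=st();P=(cloud(c)-o['tool_pos'])@T;h=cv2.cvtColor(c['im'],cv2.COLOR_RGB2HSV)
for nm,lo,hi,top in [('y',(22,150,120),(32,255,255),6),('g',(45,120,60),(85,255,255),12),('o',(9,200,150),(18,255,255),21),('r',(0,200,120),(4,255,255),33)]:
    m=cv2.erode(cv2.inRange(h,lo,hi),np.ones((5,5)))>0; q=P[m]; q=q[(abs(q[:,2])<60)]
    A=np.c_[q[:,:2],np.ones(len(q))];print(nm,len(q),'med',np.round(np.median(q,0),1),'exp z',4.58-top,'slopes',np.linalg.lstsq(A,q[:,2],rcond=None)[0].round(3))
```

```text
t 4.85 tcp [433.06 297.95 166.19] yawx 25.97 tilt zaxis [ 0.0023  0.0012 -1.    ] F [ 0.24 -0.33 -2.93] M [ 0.034  0.12  -0.002] w 0.2764335297830097 ff 29.98841229826212
purple 836 [ 270.19807386 -257.57805667  126.0216959 ] [[ 189.50035155 -316.74552198]
 [ 321.37524402 -188.13193691]]
purple 394 [ 252.60907029 -209.65267899  122.08569888] [[ 188.91019003 -309.03432863]
 [ 313.94992673 -174.14441391]]
t 4.9 tcp [432.08 297.42 164.36] yawx 25.97 tilt zaxis [-5.e-04 -3.e-04 -1.e+00] F [ 0.21 -0.31 -2.33] M [ 0.014  0.088 -0.036] w 0.27793744946944215 ff 29.988350942730904
y 8495 med [ 64.2 -57.1  -3.9] exp z -1.42 slopes [-4.000e-03 -1.000e-03 -3.689e+00]
g 8480 med [ 87.4 -20.  -10. ] exp z -7.42 slopes [-4.000e-03 -2.000e-03 -9.677e+00]
o 9443 med [ 85.8  19.8 -19. ] exp z -16.42 slopes [-4.0000e-03  4.0000e-03 -1.8679e+01]
r 9265 med [ 64.5  55.7 -30.9] exp z -28.42 slopes [ 3.0000e-03 -3.0000e-03 -3.0877e+01]
```

Emit:
{"api": "jog_arm", "payload": {"plan": [[-8,18,0,0,0,0],[-14,32,0,0,0,0],[-14,32,0,0,0,0],[-14,32,0,0,0,0],[-14,32,0,0,0,0],[-14,32,0,0,0,0],[-14,32,0,0,0,0],[-14,32,0,0,0,0],[-14,32,0,0,0,0],[-12,27,0,0,0,0],[-6,13,0,0,0,0]]}}

```text
time: 6.0
tool_pos: [444.3, -47.1, 162.4]
ee_rot: [-0.001, 0.975, 0.224, -0.002]
ft_force: [0.8, 0.8, -1.9]
grip_width: 0.276
finger_force: 30.0
```

Emit:
{"api": "jog_arm", "payload": {"plan": [[0,0,5,0,0,0.08],[0,0,5,0,0,0.14],[0,0,5,0,0,0.14],[0,0,5,0,0,0.14],[0,0,5,0,0,0.14],[0,0,5,0,0,0.14],[0,0,5,0,0,0.14],[0,0,5,0,0,0.14],[0,0,5,0,0,0.14],[0,0,5,0,0,0.14],[0,0,6,0,0,0.11],[0,0,6,0,0,0],[0,0,0,0,0,0],[0,0,0,0,0,0]]}}

```text
time: 7.4
tool_pos: [445.2, -44.9, 101.8]
ee_rot: [0.0, 0.879, -0.477, -0.001]
ft_force: [1.3, 1.0, -2.2]
grip_width: 0.275
finger_force: 30.0
```

Run:
```python
from st import *
c=load('wrist');P=cloud(c).reshape(-1,3);q=P[abs(P[:,2])<12];print('bench z by wrist, previous frame',np.median(q[:,2]))
o,T=st();c=snap('wrist','w2.png');o,T=st();P=cloud(c);h=cv2.cvtColor(c['im'],cv2.COLOR_RGB2HSV)
q=P[(P[...,2]>110)&(P[...,2]<130)&(h[...,1]<70)&(np.linalg.norm(P[...,:2]-[667,-60],axis=-1)<78)]
print('flange',len(q),np.median(q,0),np.percentile(q,[1,99],axis=0))
from scipy.optimize import least_squares
```

```text
bench z by wrist, previous frame 0.4306050034931957
t 7.4 tcp [445.2  -44.9  101.81] yawx -56.96 tilt zaxis [-1.8e-03  4.0e-04 -1.0e+00] F [ 1.29  1.02 -2.18] M [ 0.157  0.049 -0.041] w 0.27535736380239473 ff 29.988449960947037
t 7.45 tcp [445.64 -45.01 102.32] yawx -56.99 tilt zaxis [-8.e-04  2.e-04 -1.e+00] F [-0.17  0.34 -1.  ] M [0.209 0.035 0.028] w 0.2771374856839861 ff 29.988314621150494
  return _methods._mean(a, axis=axis, dtype=dtype,
  ret = um.true_divide(
Traceback (most recent call last):
IndexError: index -1 is out of bounds for axis 0 with size 0
```

View pics/w2.png

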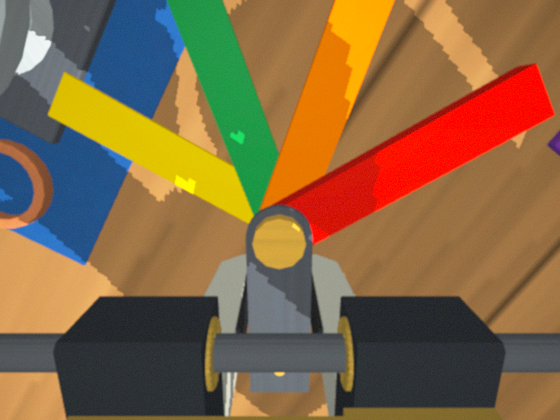

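The view shows the yellow leaf pointing at the pot (tip at (80,95)), with the mat, ring and pot foot at the left. It's straight and level, with the leaf underside at about 100.7. Sliding it in gently.

Emit:
{"api": "jog_arm", "payload": {"plan": [[3,-5.2,0,0,0,0],[3,-5.2,0,0,0,0],[3,-5.2,0,0,0,0],[2,-3.46,0,0,0,0],[2,-3.46,0,0,0,0],[2,-3.46,0,0,0,0],[2,-3.46,0,0,0,0],[2,-3.46,0,0,0,0],[0,0,0,0,0,0]]}}

```text
time: 8.35
tool_pos: [484.4, -43.2, 102.7]
ee_rot: [-0.0, 0.878, -0.478, 0.0]
ft_force: [0.7, 1.1, -2.7]
grip_width: 0.274
finger_force: 30.0
```

```bash
python3 st.py
```

```text
t 8.35 tcp [484.35 -43.15 102.7 ] yawx -57.1 tilt zaxis [ 2.e-04 -0.e+00 -1.e+00] F [ 0.7   1.06 -2.72] M [ 0.196  0.119 -0.054] w 0.2738130929819711 ff 29.988548755645752
[-0.194 -0.092  1.93   0.     1.303  2.373]
```

Emit:
{"api": "jog_arm", "payload": {"plan": [[2,-3.46,0,0,0,0],[2,-3.46,0,0,0,0],[2,-3.46,0,0,0,0],[2,-3.46,0,0,0,0],[1,-1.73,0,0,0,0],[0,0,0,0,0,0]]}}

```text
time: 8.95
tool_pos: [502.1, -42.3, 102.6]
ee_rot: [0.0, 0.878, -0.478, -0.0]
ft_force: [-0.3, -0.0, -1.9]
grip_width: 0.275
finger_force: 30.0
```

Run:
```python
from st import *
o,T=st()
for n in('side','scene'):
    c=snap(n);p=proj(c,[600,-62,110]).astype(int);print(p)
    im=c['im'][p[1]-35:p[1]+35,p[0]-50:p[0]+50,::-1]
    cv2.imwrite('crop_%s.png'%n,cv2.resize(im,(600,300) if 0 else (400,280),interpolation=2))
a=cv2.imread('crop_side.png');b=cv2.imread('crop_scene.png');cv2.imwrite('pics/c2.png',cv2.hconcat([a,b]))
```

```text
t 8.95 tcp [502.11 -42.26 102.61] yawx -57.1 tilt zaxis [-0. -0. -1.] F [-0.31 -0.01 -1.87] M [ 0.103  0.047 -0.051] w 0.27474007423679236 ff 29.988376647233963
[251 198]
[290 223]
```

View pics/c2.png

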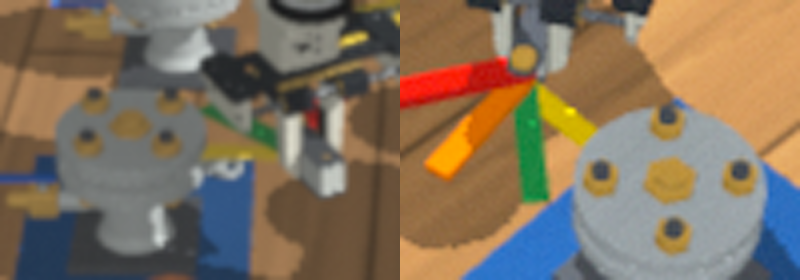

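Both crops show the yellow leaf's tip under the upper flange, inside the gap, about 31 mm deep with no force. I'll nudge it a bit deeper, withdraw, and bring the green leaf up.

Emit:
{"api": "jog_arm", "payload": {"plan": [[1,-1.73,0,0,0,0],[0.5,-0.87,0,0,0,0],[0,0,0,0,0,0]]}}

```text
time: 9.35
tool_pos: [505.0, -42.1, 102.7]
ee_rot: [-0.0, 0.878, -0.478, 0.0]
ft_force: [0.5, -0.5, -3.2]
grip_width: 0.278
finger_force: 30.0
```

Emit:
{"api": "jog_arm", "payload": {"plan": [[-2,3.46,0,0,0,0],[-4,6.93,0,0,0,0],[-6,10.39,0,0,0,0],[-6,10.39,0,0,0,0],[-6,10.39,0,0,0,0],[-5,8.66,0,0,0,0],[-1.5,2.6,0,0,0,0],[4,9,1,0,0,0],[4.2,8.9,1,0,0,0],[0,0,1.2,0,0,-0.1],[0,0,0,0,0,-0.14],[0,0,0,0,0,-0.14],[0,0,0,0,0,-0.14],[0,0,0,0,0,-0.1],[0,0,0,0,0,-0.08],[0,0,0,0,0,0],[0,0,0,0,0,0]]}}

```text
time: 11.05
tool_pos: [433.3, -62.3, 99.4]
ee_rot: [0.0, 0.989, -0.149, -0.0]
ft_force: [-0.3, -0.5, -2.1]
grip_width: 0.274
finger_force: 30.0
```

```bash
python3 st.py
```

```text
t 11.05 tcp [433.29 -62.27  99.36] yawx -17.17 tilt zaxis [-2.e-04 -1.e-04 -1.e+00] F [-0.26 -0.49 -2.06] M [ 0.117  0.117 -0.004] w 0.27439870513068165 ff 29.98822957277298
[-0.26  -0.231  2.06  -0.     1.313  1.611]
```

Emit:
{"api": "jog_arm", "payload": {"plan": [[4.7,-1.71,0,0,0,0],[5.64,-2.05,0,0,0,0],[4.7,-1.71,0,0,0,0],[2.82,-1.03,0,0,0,0],[2.82,-1.03,0,0,0,0],[2.82,-1.03,0,0,0,0],[2.82,-1.03,0,0,0,0],[2.82,-1.03,0,0,0,0],[0,0,0,0,0,0]]}}

```text
time: 11.95
tool_pos: [464.7, -60.1, 99.5]
ee_rot: [-0.0, 0.989, -0.148, 0.0]
ft_force: [0.4, 0.3, -1.6]
grip_width: 0.272
finger_force: 30.0
```

```bash
python3 st.py
```

```text
t 11.95 tcp [464.65 -60.13  99.49] yawx -17.0 tilt zaxis [ 2.e-04 -0.e+00 -1.e+00] F [ 0.44  0.3  -1.59] M [0.073 0.116 0.019] w 0.2715860957246495 ff 29.988477006554604
[-0.238 -0.14   1.98   0.     1.301  1.629]
```

Emit:
{"api": "jog_arm", "payload": {"plan": [[2.82,-1.03,0,0,0,0],[2.82,-1.03,0,0,0,0],[2.82,-1.03,0,0,0,0],[3.76,-1.37,0,0,0,0],[3.76,-1.37,0,0,0,0],[3.76,-1.37,0,0,0,0],[3.76,-1.37,0,0,0,0],[2.82,-1.03,0,0,0,0],[0,0,0,0,0,0]]}}

```text
time: 12.85
tool_pos: [492.7, -58.6, 99.5]
ee_rot: [-0.0, 0.989, -0.148, 0.0]
ft_force: [-0.5, -0.2, -2.4]
grip_width: 0.278
finger_force: 30.0
```

```bash
python3 st.py
```

```text
t 12.85 tcp [492.69 -58.65  99.47] yawx -17.0 tilt zaxis [ 1.e-04 -0.e+00 -1.e+00] F [-0.5  -0.16 -2.4 ] M [ 0.182  0.088 -0.026] w 0.2781365006357161 ff 29.988464377820492
[-0.222 -0.061  1.907  0.     1.296  1.646]
```

Green leaf fits (about 33 mm in, no force). Withdrawing, then presenting the orange leaf.

Emit:
{"api": "jog_arm", "payload": {"plan": [[-3.76,1.37,0,0,0,0],[-7.52,2.74,0,0,0,0],[-11.28,4.1,0,0,0,0],[-11.28,4.1,0,0,0,0],[-11.28,4.1,0,0,0,0],[-8.46,3.08,0,0,0,0],[-2.82,1.03,0,0,0,0],[4,9.5,3,0,0,0],[3.8,9.6,3.2,0,0,0],[0,0,0,0,0,-0.1],[0,0,0,0,0,-0.14],[0,0,0,0,0,-0.14],[0,0,0,0,0,-0.14],[0,0,0,0,0,-0.1],[0,0,0,0,0,-0.078],[0,0,0,0,0,0],[0,0,0,0,0,0]]}}

```text
time: 14.55
tool_pos: [434.4, -82.9, 93.0]
ee_rot: [-0.0, 0.98, 0.198, -0.0]
ft_force: [-0.2, -0.5, -1.5]
grip_width: 0.278
finger_force: 30.0
```

```bash
python3 st.py
```

```text
t 14.55 tcp [434.4  -82.92  92.98] yawx 22.83 tilt zaxis [-3.e-04  0.e+00 -1.e+00] F [-0.15 -0.53 -1.54] M [0.021 0.144 0.027] w 0.2776559159821198 ff 29.988317973911762
[-0.305 -0.21   2.054 -0.     1.298  0.868]
```

Emit:
{"api": "jog_arm", "payload": {"plan": [[4.7,1.71,0,0,0,0],[5.64,2.05,0,0,0,0],[4.7,1.71,0,0,0,0],[2.82,1.03,0,0,0,0],[1.88,0.68,0,0,0,0],[1.41,0.51,0,0,0,0],[0.94,0.34,0,0,0,0],[0,0,0,0,0,0]]}}

```text
time: 15.35
tool_pos: [457.7, -81.1, 93.2]
ee_rot: [0.0, 0.98, 0.199, -0.0]
ft_force: [0.3, 0.4, -2.2]
grip_width: 0.277
finger_force: 30.0
```

Emit:
{"api": "jog_arm", "payload": {"plan": [[0.94,0.34,0,0,0,0],[0.94,0.34,0,0,0,0],[0,0,0,0,0,0]]}}

```text
time: 15.65
tool_pos: [459.8, -81.0, 93.3]
ee_rot: [0.0, 0.98, 0.199, 0.0]
ft_force: [-0.1, 0.0, -2.4]
grip_width: 0.274
finger_force: 30.0
```

```bash
python3 st.py
```

```text
t 15.65 tcp [459.84 -81.03  93.31] yawx 22.99 tilt zaxis [ 2.e-04 -0.e+00 -1.e+00] F [-0.06  0.05 -2.45] M [0.077 0.101 0.   ] w 0.2742373477358227 ff 29.988437220454216
[-0.284 -0.137  1.99   0.     1.289  0.885]
```

Emit:
{"api": "jog_arm", "payload": {"plan": [[0.94,0.34,0,0,0,0],[0.94,0.34,0,0,0,0],[0,0,0,0,0,0]]}}

```text
time: 15.95
tool_pos: [461.8, -80.9, 93.2]
ee_rot: [0.0, 0.98, 0.199, 0.0]
ft_force: [0.0, 0.3, -1.4]
grip_width: 0.277
finger_force: 30.0
```

Emit:
{"api": "jog_arm", "payload": {"plan": [[0.94,0.34,0,0,0,0],[0.94,0.34,0,0,0,0],[0,0,0,0,0,0]]}}

```text
time: 16.25
tool_pos: [463.8, -80.8, 93.2]
ee_rot: [-0.0, 0.98, 0.199, 0.0]
ft_force: [-1.0, -0.6, -2.4]
grip_width: 0.278
finger_force: 30.0
```

```bash
python3 st.py
```

```text
t 16.25 tcp [463.82 -80.78  93.23] yawx 22.99 tilt zaxis [ 0.  0. -1.] F [-1.02 -0.62 -2.39] M [0.028 0.135 0.006] w 0.2782268434293019 ff 29.988368153572083
[-0.281 -0.126  1.979  0.     1.288  0.888]
```

Emit:
{"api": "jog_arm", "payload": {"plan": [[0.94,0.34,0,0,0,0],[0,0,0,0,0,0]]}}

```text
time: 16.45
tool_pos: [464.8, -80.7, 93.3]
ee_rot: [0.0, 0.98, 0.199, 0.0]
ft_force: [0.4, 0.3, -1.4]
grip_width: 0.281
finger_force: 30.0
```

Emit:
{"api": "jog_arm", "payload": {"plan": [[0.94,0.34,0,0,0,0],[0,0,0,0,0,0]]}}

```text
time: 16.65
tool_pos: [465.8, -80.7, 93.2]
ee_rot: [-0.0, 0.98, 0.199, 0.0]
ft_force: [0.1, -0.4, -2.3]
grip_width: 0.278
finger_force: 30.0
```

Emit:
{"api": "jog_arm", "payload": {"plan": [[0.94,0.34,0,0,0,0],[0,0,0,0,0,0]]}}

```text
time: 16.85
tool_pos: [466.8, -80.6, 93.3]
ee_rot: [0.0, 0.98, 0.199, 0.0]
ft_force: [-0.8, 0.3, -2.3]
grip_width: 0.278
finger_force: 30.0
```

```bash
python3 st.py
```

```text
t 16.85 tcp [466.83 -80.62  93.27] yawx 22.99 tilt zaxis [ 1.e-04 -0.e+00 -1.e+00] F [-0.84  0.32 -2.3 ] M [-0.011  0.135 -0.029] w 0.27759419817229564 ff 29.988227896392345
[-0.279 -0.117  1.971  0.     1.287  0.89 ]
```

Emit:
{"api": "jog_arm", "payload": {"plan": [[1.88,0.68,0,0,0,0],[1.41,0.51,0,0,0,0],[0,0,0,0,0,0]]}}

```text
time: 17.15
tool_pos: [470.4, -80.4, 93.3]
ee_rot: [0.0, 0.98, 0.199, 0.0]
ft_force: [-0.2, 0.8, -2.8]
grip_width: 0.277
finger_force: 30.0
```

Emit:
{"api": "jog_arm", "payload": {"plan": [[1.88,0.68,0,0,0,0],[1.88,0.68,0,0,0,0],[0,0,0,0,0,0]]}}

```text
time: 17.45
tool_pos: [474.5, -80.2, 93.3]
ee_rot: [0.0, 0.98, 0.199, 0.0]
ft_force: [1.1, -0.2, -1.9]
grip_width: 0.278
finger_force: 30.0
```

Run:
```python
from st import *
o,T=st();c=snap('wrist');P=cloud(c);h=cv2.cvtColor(c['im'],cv2.COLOR_RGB2HSV)
m=cv2.inRange(h,(9,180,90),(18,255,255));k=max(cv2.findContours(m,0,2)[0],key=cv2.contourArea)
X=np.array([onplane(c,*p[0],110)[:2] for p in k]);print('orange visible tip far x',np.percentile(X[:,0],[97,99,100]))
cv2.imwrite('pics/w3.png',c['im'][:,:,::-1])
```

```text
t 17.45 tcp [474.47 -80.22  93.29] yawx 23.0 tilt zaxis [ 2.e-04 -0.e+00 -1.e+00] F [ 1.14 -0.22 -1.89] M [ 0.053  0.07  -0.025] w 0.278399507124002 ff 29.98845376074314
orange visible tip far x [592.8218014  596.11162912 597.65596591]
```

View pics/w3.png

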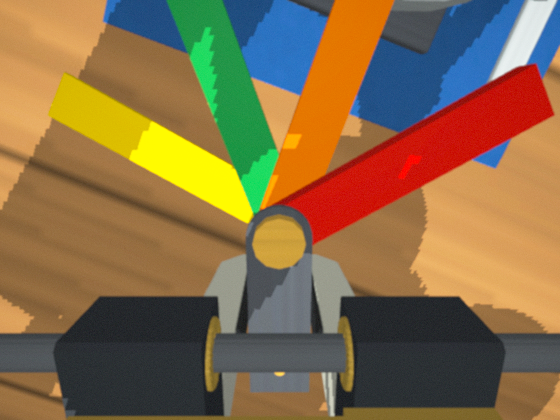

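The orange leaf runs out of the top of the image at (360,0). By kinematics its tip is about 13 mm inside with no force, so the orange fits too. Sliding it well in.

Emit:
{"api": "jog_arm", "payload": {"plan": [[1.88,0.68,0,0,0,0],[2.82,1.03,0,0,0,0],[2.82,1.03,0,0,0,0],[2.82,1.03,0,0,0,0],[2.82,1.03,0,0,0,0],[2.82,1.03,0,0,0,0],[1.88,0.68,0,0,0,0],[0,0,0,0,0,0]]}}

```text
time: 18.3
tool_pos: [493.4, -79.2, 93.2]
ee_rot: [-0.0, 0.98, 0.199, 0.0]
ft_force: [0.3, -0.6, -2.9]
grip_width: 0.276
finger_force: 30.0
```

```bash
python3 st.py
python3 - <<'E'
from st import *
for n in('side','scene'):
    c=snap(n);p=proj(c,[600,-62,110]).astype(int)
    cv2.imwrite('crop_%s.png'%n,cv2.resize(c['im'][p[1]-35:p[1]+35,p[0]-50:p[0]+50,::-1],(400,280),interpolation=2))
cv2.imwrite('pics/c3.png',cv2.hconcat([cv2.imread('crop_side.png'),cv2.imread('crop_scene.png')]))
E
```

```text
t 18.3 tcp [493.44 -79.22  93.23] yawx 23.0 tilt zaxis [ 1.e-04  0.e+00 -1.e+00] F [ 0.28 -0.58 -2.9 ] M [0.026 0.13  0.003] w 0.27644469200204846 ff 29.988478124141693
[-0.262 -0.043  1.902  0.     1.283  0.908]
```

View pics/c3.png

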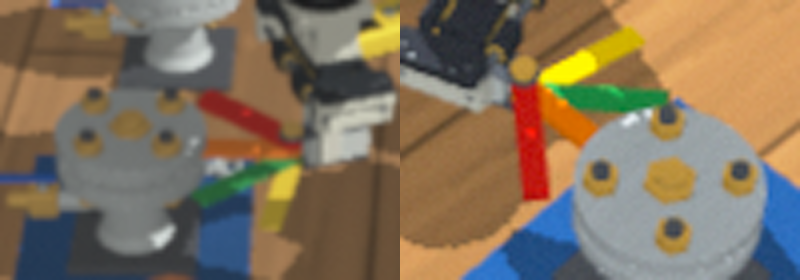

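The orange leaf is clearly in the gap in both crops, about 33 mm deep with no force. Next is the red leaf, centred on the gap.

Emit:
{"api": "jog_arm", "payload": {"plan": [[-3.76,-1.37,0,0,0,0],[-7.52,-2.74,0,0,0,0],[-11.28,-4.1,0,0,0,0],[-11.28,-4.1,0,0,0,0],[-11.28,-4.1,0,0,0,0],[-7.52,-2.74,0,0,0,0],[-2.82,-1.03,0,0,0,0],[0,0,2,0,0,-0.1],[0,0,4,0,0,-0.14],[0,0,4.2,0,0,-0.14],[0,0,0,0,0,-0.14],[0,0,0,0,0,-0.1],[0,0,0,0,0,-0.078],[-2,6.5,0,0,0,0],[-3,6.5,0,0,0,0],[-2,6.5,0,0,0,0],[0,0,0,0,0,0],[0,0,0,0,0,0]]}}

```text
time: 20.2
tool_pos: [448.5, -97.6, 82.9]
ee_rot: [-0.0, 0.853, 0.522, -0.0]
ft_force: [-0.4, -0.2, -2.5]
grip_width: 0.279
finger_force: 30.0
```

```bash
python3 st.py
```

```text
t 20.2 tcp [448.48 -97.59  82.92] yawx 62.92 tilt zaxis [-4.e-04  2.e-04 -1.e+00] F [-0.4  -0.23 -2.48] M [-0.068  0.046  0.003] w 0.27851743853061184 ff 29.98843565583229
[-0.326 -0.147  2.019  0.     1.27   0.146]
```

Emit:
{"api": "jog_arm", "payload": {"plan": [[2.5,4.33,0,0,0,0],[3,5.2,0,0,0,0],[2.5,4.33,0,0,0,0],[1.5,2.6,0,0,0,0],[1,1.73,0,0,0,0],[0.5,0.87,0,0,0,0],[0,0,0,0,0,0]]}}

```text
time: 20.9
tool_pos: [470.4, -96.2, 83.0]
ee_rot: [-0.0, 0.853, 0.522, -0.0]
ft_force: [-0.4, -0.1, -3.0]
grip_width: 0.273
finger_force: 30.0
```

Emit:
{"api": "jog_arm", "payload": {"plan": [[0.5,0.87,0,0,0,0],[0.5,0.87,0,0,0,0],[0,0,0,0,0,0]]}}

```text
time: 21.2
tool_pos: [472.5, -96.2, 83.1]
ee_rot: [0.0, 0.853, 0.522, 0.0]
ft_force: [-0.1, -0.4, -2.2]
grip_width: 0.278
finger_force: 30.0
```

Emit:
{"api": "jog_arm", "payload": {"plan": [[0.5,0.87,0,0,0,0],[0,0,0,0,0,0]]}}

```text
time: 21.4
tool_pos: [473.5, -96.1, 83.1]
ee_rot: [0.0, 0.853, 0.522, 0.0]
ft_force: [-0.4, -0.5, -2.9]
grip_width: 0.28
finger_force: 30.0
```

Emit:
{"api": "jog_arm", "payload": {"plan": [[0.5,0.87,0,0,0,0],[0,0,0,0,0,0]]}}

```text
time: 21.6
tool_pos: [474.5, -96.1, 83.1]
ee_rot: [0.0, 0.853, 0.522, 0.0]
ft_force: [-0.5, 0.2, -2.5]
grip_width: 0.281
finger_force: 30.0
```

Emit:
{"api": "jog_arm", "payload": {"plan": [[0.5,0.87,0,0,0,0],[0,0,0,0,0,0]]}}

```text
time: 21.8
tool_pos: [475.6, -96.0, 83.1]
ee_rot: [0.0, 0.853, 0.522, 0.0]
ft_force: [-0.4, -0.1, -1.6]
grip_width: 0.276
finger_force: 30.0
```

Emit:
{"api": "jog_arm", "payload": {"plan": [[0.5,0.87,0,0,0,0],[0,0,0,0,0,0]]}}

```text
time: 22.0
tool_pos: [476.4, -96.0, 83.0]
ee_rot: [-0.0, 0.853, 0.522, -0.0]
ft_force: [-0.5, 0.2, -2.8]
grip_width: 0.275
finger_force: 30.0
```

Emit:
{"api": "jog_arm", "payload": {"plan": [[0.25,0.43,0,0,0,0],[0,0,0,0,0,0]]}}

```text
time: 22.2
tool_pos: [476.6, -95.9, 82.9]
ee_rot: [-0.0, 0.853, 0.522, -0.0]
ft_force: [-2.8, -0.2, -2.2]
grip_width: 0.279
finger_force: 30.0
```

Emit:
{"api": "jog_arm", "payload": {"plan": [[0.25,0.43,0,0,0,0],[0,0,0,0,0,0]]}}

```text
time: 22.4
tool_pos: [476.9, -95.9, 82.8]
ee_rot: [-0.0, 0.853, 0.522, -0.001]
ft_force: [-4.5, -0.9, -1.2]
grip_width: 0.278
finger_force: 30.0
```

Emit:
{"api": "jog_arm", "payload": {"plan": [[0.25,0.43,0,0,0,0],[0,0,0,0,0,0]]}}

```text
time: 22.6
tool_pos: [476.9, -95.9, 82.6]
ee_rot: [-0.001, 0.853, 0.522, -0.001]
ft_force: [-7.2, -1.0, -0.1]
grip_width: 0.276
finger_force: 30.0
```

```bash
python3 st.py
```

```text
t 22.6 tcp [476.95 -95.94  82.64] yawx 62.99 tilt zaxis [-0.0021  0.     -1.    ] F [-7.24 -0.97 -0.13] M [-0.162  0.973  0.076] w 0.2762832247467396 ff 29.994588308036327
[-3.030e-01 -6.500e-02  1.944e+00 -1.000e-03  1.265e+00  1.680e-01]
```

The red leaf binds at the rim: force climbs to 7 N with no further advance at tip x ≈ 600. Taking it away and returning to the orange leaf.

Emit:
{"api": "jog_arm", "payload": {"plan": [[-1.5,-2.6,0,0,0,0],[-3,-5.2,0,0,0,0],[-4,-6.93,0,0,0,0],[-4,-6.93,0,0,0,0],[-2,-3.46,0,0,0,0],[2,-6.3,-2,0,0,0],[3,-6.3,-3,0,0,0],[2.4,-6.3,-3.2,0,0,0],[0,0,-2,0,0,0.1],[0,0,0,0,0,0.14],[0,0,0,0,0,0.14],[0,0,0,0,0,0.14],[0,0,0,0,0,0.1],[0,0,0,0,0,0.078],[0,0,0,0,0,0],[0,0,0,0,0,0],[0,0,0,0,0,0]]}}

```text
time: 24.3
tool_pos: [435.5, -82.1, 93.4]
ee_rot: [0.0, 0.98, 0.2, 0.0]
ft_force: [0.0, -0.5, -1.6]
grip_width: 0.279
finger_force: 30.0
```

```bash
python3 - <<'E'
from st import *
o,T=st();c=snap('wrist');P=(cloud(c)-o['tool_pos'])@T;h=cv2.cvtColor(c['im'],cv2.COLOR_RGB2HSV)
for nm,lo,hi,top in [('y',(22,150,120),(32,255,255),6),('g',(45,120,60),(85,255,255),12),('o',(9,200,150),(18,255,255),21),('r',(0,200,120),(4,255,255),33)]:
    m=cv2.erode(cv2.inRange(h,lo,hi),np.ones((5,5)))>0; q=P[m]; q=q[(abs(q[:,2])<60)]
    A=np.c_[q[:,:2],np.ones(len(q))];print(nm,len(q),'med z',np.round(np.median(q,0)[2],1),'exp z',4.58-top,'slopes',np.linalg.lstsq(A,q[:,2],rcond=None)[0].round(3))
E
python3 st.py
```

```text
t 24.3 tcp [435.5  -82.07  93.38] yawx 23.11 tilt zaxis [ 2.e-04 -1.e-04 -1.e+00] F [ 0.04 -0.47 -1.65] M [ 0.026  0.129 -0.032] w 0.27929960358009387 ff 29.9885381385684
y 8534 med z -1.9 exp z -1.42 slopes [-0.004 -0.002 -1.784]
g 8585 med z -7.9 exp z -7.42 slopes [-2.00e-03 -4.00e-03 -7.84e+00]
o 9101 med z -16.9 exp z -16.42 slopes [-1.000e-03  2.000e-03 -1.682e+01]
r 12534 med z -28.9 exp z -28.42 slopes [ 1.2000e-02 -7.0000e-03 -2.9186e+01]
t 24.35 tcp [435.48 -82.11  93.34] yawx 23.09 tilt zaxis [ 1.e-04 -0.e+00 -1.e+00] F [ 0.36 -0.75 -2.03] M [-0.01   0.119 -0.005] w 0.27789970867508546 ff 29.988391399383545
[-0.302 -0.208  2.052 -0.     1.298  0.866]
```

Emit:
{"api": "jog_arm", "payload": {"plan": [[4.7,1.71,0,0,0,0],[5.64,2.05,0,0,0,0],[4.7,1.71,0,0,0,0],[2.82,1.03,0,0,0,0],[2.82,1.03,0,0,0,0],[2.82,1.03,0,0,0,0],[2.82,1.03,0,0,0,0],[2.82,1.03,0,0,0,0],[3.76,1.37,0,0,0,0],[3.76,1.37,0,0,0,0],[3.76,1.37,0,0,0,0],[3.76,1.37,0,0,0,0],[3.76,1.37,0,0,0,0],[3.76,1.37,0,0,0,0],[2.82,1.03,0,0,0,0],[2.82,1.03,0,0,0,0],[0.94,0.34,0,0,0,0],[0,0,0,0,0,0]]}}

```text
time: 26.15
tool_pos: [497.5, -79.0, 93.2]
ee_rot: [-0.0, 0.98, 0.199, -0.0]
ft_force: [-0.4, -0.3, -2.2]
grip_width: 0.275
finger_force: 30.0
```

Emit:
{"api": "jog_arm", "payload": {"plan": [[0.94,0.34,0,0,0,0],[0,0,0,0,0,0]]}}

```text
time: 26.35
tool_pos: [498.4, -78.9, 93.3]
ee_rot: [0.0, 0.98, 0.199, 0.0]
ft_force: [-0.4, -0.5, -1.8]
grip_width: 0.279
finger_force: 30.0
```

Emit:
{"api": "jog_arm", "payload": {"plan": [[0.94,0.34,0,0,0,0],[0,0,0,0,0,0]]}}

```text
time: 26.55
tool_pos: [499.5, -78.9, 93.3]
ee_rot: [0.0, 0.98, 0.199, 0.0]
ft_force: [-0.1, 0.2, -1.6]
grip_width: 0.281
finger_force: 30.0
```

Tip at x ≈ 637; the ring should be about 1 mm ahead.

Emit:
{"api": "jog_arm", "payload": {"plan": [[0.47,0.17,0,0,0,0],[0,0,0,0,0,0]]}}

```text
time: 26.75
tool_pos: [500.0, -78.9, 93.3]
ee_rot: [0.0, 0.98, 0.199, 0.0]
ft_force: [0.2, -0.5, -1.8]
grip_width: 0.277
finger_force: 30.0
```

Emit:
{"api": "jog_arm", "payload": {"plan": [[0.47,0.17,0,0,0,0],[0,0,0,0,0,0]]}}

```text
time: 26.95
tool_pos: [500.3, -78.8, 93.2]
ee_rot: [-0.0, 0.98, 0.199, -0.0]
ft_force: [-0.8, 0.1, -1.5]
grip_width: 0.276
finger_force: 30.0
```

Emit:
{"api": "jog_arm", "payload": {"plan": [[0.47,0.17,0,0,0,0],[0,0,0,0,0,0]]}}

```text
time: 27.15
tool_pos: [500.4, -78.8, 93.1]
ee_rot: [-0.0, 0.98, 0.199, -0.001]
ft_force: [-4.3, -0.7, -0.4]
grip_width: 0.276
finger_force: 30.0
```

Emit:
{"api": "jog_arm", "payload": {"plan": [[0.47,0.17,0,0,0,0],[0,0,0,0,0,0]]}}

```text
time: 27.35
tool_pos: [500.4, -78.8, 92.9]
ee_rot: [-0.0, 0.98, 0.199, -0.001]
ft_force: [-8.1, -0.1, 0.2]
grip_width: 0.278
finger_force: 30.0
```

Seated against the ring (8 N, no further advance). Relaxing the push slightly, letting it rest on the lower flange, then releasing.

Emit:
{"api": "jog_arm", "payload": {"plan": [[-0.7,-0.25,0.2,0,0,0],[0,0,0.3,0,0,0],[0,0,0,0,0,0]]}}

```text
time: 27.65
tool_pos: [500.4, -78.8, 92.6]
ee_rot: [-0.0, 0.98, 0.199, -0.0]
ft_force: [-4.4, -0.5, -0.9]
grip_width: 0.278
finger_force: 30.0
```

Emit:
{"api": "jog_arm", "payload": {"plan": [[0,0,0,0,0,0],[0,0,0,0,0,0],[0,0,0,0,0,0],[0,0,0,0,0,0],[0,0,0,0,0,0],[0,0,0,0,0,0],[0,0,0,0,0,0],[0,0,0,0,0,0]], "grip": 60}}

```text
time: 28.45
tool_pos: [500.7, -78.8, 92.7]
ee_rot: [-0.0, 0.98, 0.199, 0.0]
ft_force: [-0.5, 0.6, -0.3]
grip_width: 0.761
finger_force: 0.0
```

Run:
```python
from st import *
o,T=st();c=snap('wrist');P=cloud(c);h=cv2.cvtColor(c['im'],cv2.COLOR_RGB2HSV)
for nm,lo,hi in [('y',(22,150,120),(32,255,255)),('g',(45,120,60),(85,255,255)),('o',(9,200,150),(18,255,255)),('r',(0,200,120),(4,255,255))]:
    m=cv2.erode(cv2.inRange(h,lo,hi),np.ones((5,5)))>0; q=P[m]; A=np.c_[q[:,:2],np.ones(len(q))]
    print(nm,len(q),np.median(q,0).round(1),'slopes',np.linalg.lstsq(A,q[:,2],rcond=None)[0].round(3)[:2])
```

```text
t 28.45 tcp [500.67 -78.83  92.74] yawx 22.99 tilt zaxis [ 0.  0. -1.] F [-0.5   0.59 -0.33] M [0.005 0.108 0.014] w 0.7614135276687323 ff 0.0
y 8153 [536.1  -2.1  91.3] slopes [ 0.667 -0.149]
g 8474 [572.7 -26.1  99.1] slopes [ 0.305 -0.289]
o 6323 [574.1 -64.3 107.9] slopes [0.054 0.387]
r 12520 [ 578.1 -103.9  119.8] slopes [0.434 0.555]
```

The gauge has settled with a slight tilt and hangs in the gap. Withdrawing straight up.

Emit:
{"api": "jog_arm", "payload": {"plan": [[0,0,-4,0,0,0],[0,0,-10,0,0,0],[0,0,-20,0,0,0],[0,0,-30,0,0,0],[0,0,-35,0,0,0],[-10,0,-35,0,0,0],[-20,0,-20,0,0,0],[-20,0,0,0,0,0],[0,0,0,0,0,0],[0,0,0,0,0,0]]}}

```text
time: 29.5
tool_pos: [454.9, -98.3, 247.2]
ee_rot: [0.0, 0.98, 0.199, 0.001]
ft_force: [0.7, 0.2, -0.3]
grip_width: 0.767
finger_force: 0.0
```

Run:
```python
from st import *
st();w=snap('wrist');c=snap('scene')
p=proj(c,[580,-62,110]).astype(int)
b=cv2.resize(c['im'][p[1]-60:p[1]+60,p[0]-60:p[0]+60,::-1],(420,420),interpolation=2)
cv2.imwrite('pics/fin.png',cv2.hconcat([cv2.resize(w['im'][:,:,::-1],(370,420)),b]))
```

```text
t 29.5 tcp [454.87 -98.35 247.23] yawx 22.95 tilt zaxis [ 0.0011 -0.     -1.    ] F [ 0.72  0.16 -0.27] M [ 0.04   0.114 -0.047] w 0.7670806976382589 ff 0.0
```

View pics/fin.png

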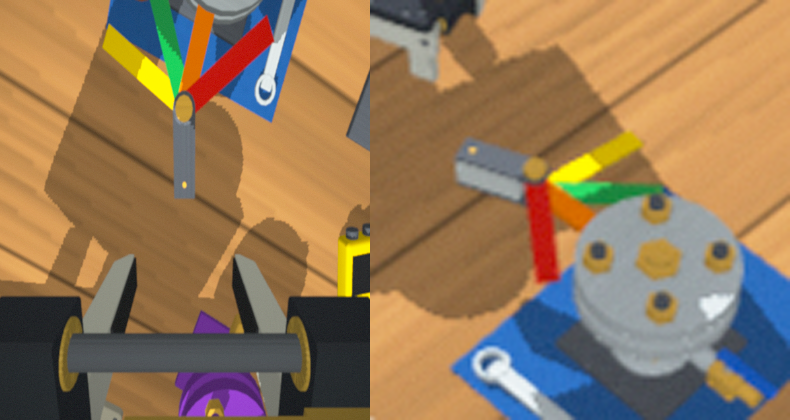

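The gauge hangs level by its orange leaf, screw at (535,168) in the right view, the gripper is clear, and the ring and spanner are untouched. Handing in.

```bash
python3 -c "
from rig import env
print(env.job_done())"
```

```text
the job is handed in; nothing more can be done
None
```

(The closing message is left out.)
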